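# Tighten the nut deep in the parasol foot with the T-handled box key

## Task

The nut at the bottom of the deep bore in the table parasol's concrete foot has worked loose. Take the T-handled box key out of its steel stand, feel gently for the flats until the key drops fully over the nut, and turn it clockwise until the nut comes up against its stop and is firmly snug, neither pressing hard on its cushion nor overtightening it. Leave the key standing upright on the nut, let go of it, and disturb nothing else on the table.

Things in the scene. Friction and masses are not known exactly. Their poses are not given: they have to be found in the camera images.
- key: T-handled steel box key, loose, 0.35 kg (a fifth more or less), 150 mm tall, upright in the stand at the start, underside 4 mm above the table. Origin: centre of the lower end, the square socket's mouth; z up the shank. Socket 22.2 mm square inside, 18 mm deep, its sides along x and y; outside 36 mm over corners up to z = 42; shank 18 mm thick to z = 128, then the cross handle.
- key_grip (a point): middle of the key's cross handle, 139 mm above the key's origin, axes as the key's. The handle is a dark steel bar 80 mm long along x, 14 mm thick along y (grip across this), 22 mm high.
- stand: fixed stainless steel tube stand that holds the key, 60 mm high, 48 mm outside and 40 mm inside diameter, on an 84 mm round plate; inner floor 4 mm above the table. Origin: centre of its underside. The key must be lifted 60 mm to come out.
- foot: fixed square concrete parasol foot, 140 x 140 mm (thin skirt round its base 150 mm), 105 mm high, with one round upright bore in the middle, 42 mm across, 95 mm deep, 4 mm chamfer at its mouth. Origin: centre of its underside, z up, sides along x and y. The square nut stands at the bottom of the bore.
- bore (a point): centre of the bore's mouth, in the foot's top face, 105 mm above the table.
- nut_seat (a point): point on the bore's axis 35 mm above the table, level with the top of the nut's flats (21 to 35 mm up, 20 mm square; a cone on top to 39 mm up centres the socket). Where the flats point differs each time, unrelated to this frame: feel or look. Socket fits within 6 degrees and 1 mm. Key resting unengaged: its origin about 34 mm up (less as the cushion gives); fully seated: 21 mm or less.
- nut (a joint): how far the nut is screwed down, rad, growing clockwise seen from above; starts between 0.45 and 0.85, meets its stop at 1.5. It turns against a steady drag of about 0.12 N m. It says nothing of where the flats point.
- washer (a joint): elastic wind-up of the rubber washer under the nut, rad, clockwise from above positive, 3 N m per rad: it shows the torque on the nut (about 0.04 while the nut runs, more once at the stop) and springs back when let go. Firmly snug: over 0.08 (0.24 N m) with the nut at its stop. Over 0.30 (0.9 N m) is overtightened. The socket has about 6 degrees of play each way on the nut.
- cushion (a joint): how far the spring cushion under the nut is pressed down, m: 2.5 N per mm, about 0.6 mm unloaded, about 2 mm under the key's own weight, bottoms at 8 mm (20 N). More than 6.5 mm (about 16 N) is pressing too hard.
- glass: empty cobalt drinking glass, 72 mm wide, 95 mm high, bystander. Origin: centre of its underside.
- ashtray: small terracotta ashtray, 90 mm wide, 30 mm high, bystander. Origin: centre of its underside.
- lighter: steel lighter holder on a 52 mm round base with a lighter in it, about 85 mm high, bystander. Origin: centre of its underside.
- domino0: black domino lying flat, 48 x 24 x 8 mm, bystander. Origin: centre of its underside.
- domino1: black domino lying flat, 48 x 24 x 8 mm, bystander. Origin: centre of its underside.
- domino2: black domino lying flat, 48 x 24 x 8 mm, bystander. Origin: centre of its underside.
- domino3: black domino lying flat, 48 x 24 x 8 mm, bystander. Origin: centre of its underside.
- domino4: black domino lying flat, 48 x 24 x 8 mm, bystander. Origin: centre of its underside.
- domino5: black domino lying flat, 48 x 24 x 8 mm, bystander. Origin: centre of its underside.
There are look-alikes about, which are no part of the job. What is shaped like the key but orange is not meant. Leave any blue look-alike of the foot alone.

How it is judged:
On the way, in this order (a step that is already met when the one before it is completed fails the run):
1. the key stands upright in the bore, fully down over the nut (horizontal distance between key and bore below 0.006 m and z of key in the frame of foot below 0.025 m and angle between key's own z axis and vertical below 0.12 rad), for 0.2 s.
2. with the key on it the nut is at its stop and firmly snug (washer wound up over 0.08 rad) (all of step 1 and value of joint nut above 1.42 rad and value of joint washer above 0.08 rad), for 0.2 s.
At the end, for the whole second after the job is handed in: The nut is at its stop (joint over 1.42 of 1.5 rad) and the key stands at rest on it: its lower end less than 25 mm above the foot's underside and within 6 mm of the bore's axis, upright within 0.12 rad, let go (all of step 1 and value of joint nut above 1.42 rad and linear speed of key below 0.02 m/s); the robot touches nothing.
It fails at once if the nut is pressed down more than 6.5 mm (about 16 N) (value of joint cushion above 0.0065 m).
It fails at once if the nut is overtightened (washer wound up over 0.30 rad, 0.9 N m) (value of joint washer above 0.3 rad).
It fails at once if the key is forced against the foot with over 40 N (contact force between key and foot above 40 N).
It fails at once if a bystander is moved more than 20 mm (distance of any of glass, ashtray, lighter, domino0, domino1, domino2, domino3, domino4, domino5 from where it was at the start of the episode above 0.02 m).
It also fails if it takes over 72 s, if anything falls off the work surface, if the arm or the gripper's body presses on something with over 40 N, if the wrist force passes 120 N, or if a joint passes its speed limit or range.

## Robot

A 7-joint arm with a two-finger parallel gripper is mounted at the origin on the work surface. World frame = base frame: x ahead of the robot, y to its left, z up, the work surface at z = 0. Lengths are in m, angles in rad, forces in N, time in s.
With the tool pointing down it reaches from about 0.425 to 0.925 m from the base axis. Payload 6.8 kg.
Tool frame: the origin (TCP) lies on the centre line of the jaws, within the pads' length; the fingertips stand 25 mm ahead of it and the grasp point (between the pads) lies 6 mm ahead of it; z points along the fingers, y is the line along which they close (so a half turn about z gives the same grasp; the last joint's range is limited). The gripper opens to 85 mm and grips with 20 to 120 N. Pads are 22 mm wide; open, the fingers measure 114 mm over their backs; the gripper's body (76 mm by 85 mm) begins 54 mm behind the grasp point. The pads swing forward as they close: fully open they stand 13 mm farther back than shut.
Start: joints at [-1.397, 0.477, 0.022, 1.555, -0.011, 1.109, -0.083], TCP at [0.188, 0.648, 0.256] pointing down, gripper open.
Joint ranges: [-2.96, 2.96], [-0.34, 2.1], [-1.41, 1.46], [0.24, 2.44], [-1.37, 4.51], [0.17, 1.92], [-2.96, 2.96]. Speed limits (rad/s): [2.39, 2.39, 3.14, 3.14, 3.14, 3.14, 3.14].

## Interface

Orientations are given as a rotation vector (axis times angle).
In Python, from bench import telemetry, grab_frame, job gives the robot as it stands.
- The arm moves only by the tool apply_moves, never from a script. Its argument "rows" is a list of rows, each a list of 2 entries, a list of its own where there are three numbers: the shift along the tool's x, y, z each as a share of 250 mm, from -1 to 1, then the turn, a rotation vector about the tool's x, y, z each as a share of pi rad, from -1 to 1. A call has 1 to 10 rows; each row is the pose to reach, as a shift and turn from the pose commanded when the call began, along the tool's axes at that moment, turning the shorter way round; what a row does not reach only later rows make up. A row lasts 1/8 s, in which the tool goes at most 62.5 mm and 10.7 degrees, less where a joint would pass 70% of its speed; a pose out of reach is approached as far as the arm can. A call with a number of a shift or a turn outside -1 to 1 is refused whole. A call with a gripper value outside its range is refused whole. "jaw" is the gripper's target within -1 to 1 (fully open at 1, half-way at 0, shut at -1), set as the call begins (left out, the last holds). The fingers move at their own pace and stop on an object; "newtons" is the grip in N (left out, the last holds). Time passes only in rows, so rows that repeat a pose let the fingers close. It gives the time, the measured TCP pose, the force, the opening and the grip force at its end, in the units of the state.
- telemetry.get_obs(): the state, without advancing time (a new reading comes with each control period).
- grab_frame(name): name is "scene" or "top"; returns a dict with "frame" (384x512x3 uint8, red, green, blue), "vertical_fov" (degrees; the focal length in pixels is half the picture's height over the tangent of half this angle, whatever the lens; pixels are square), "cx", "cy" (the principal point, pixels), "origin" and "attitude" of the camera in the world. Camera axes: x right, y up, looking along -z (the intrinsics and any distortion apply to the point x, -y, -z); pixel columns grow to the right and rows downward; lengths in m; the calibration is good to about 2 mm. A picture is of the moment at which its call begins. There is no depth.
- job.hand_in(): hands the job in; it is judged then, once.
The state is a dict: "clock": time; "joints": joint angles; "qvel": joint speeds; "tau": joint torques, N m; "tcp_pos": TCP position; "orientation": TCP orientation; "contact_force": force on the tool from outside, world axes, zero at the start; "moment": the same for the moment, N m; "grip_width": finger opening in m; "gripper_force": force on a finger pad.
Only numpy, scipy, OpenCV 4.12 (cv2) and the standard library are available. Lean on these libraries where they do the work, as an engineer would, in place of code of your own. Each camera call takes 0.05 s, during which the arm holds its last target. There are 200 camera calls.

## Working session

There is one attempt and no reset: what is moved stays moved. The work goes in short steps, Python scripts to look and compute and a tool call to move; the robot and the scene stay as the last step left them, time stands still between calls to the robot, and variables do not carry over. Pictures are saved under pics/ and viewed, at most 10 in all, crops included, and the job is handed in when it is done.

Besides the shell and the picture viewer there is one more tool, called after "Emit:" by a JSON object that holds its "op" and its "data", one argument or row to a line. apply_moves: Moves the arm, as the interface text tells. Its arguments: {"type":"object","properties":{"rows":{"type":"array"},"jaw":{"type":"number"},"newtons":{"type":"number"}},"required":["rows"]}

```bash
mkdir -p pics; ls
cat > h.py <<'E'
import numpy as np,cv2
from bench import telemetry,grab_frame,job
from scipy.spatial.transform import Rotation as R
E
python3 - <<'E'
from h import *
for n in ["scene","top"]:
    f=grab_frame(n); cv2.imwrite(f"pics/{n}0.png",f["frame"][:,:,::-1]); print(n,{k:v for k,v in f.items() if k!="frame"})
    np.save(f"{n}0.npy",f,allow_pickle=True)
print(telemetry.get_obs())
E
```

```text
pics
scene {'vertical_fov': 52.707941111066994, 'cx': 254.0644811093271, 'cy': 190.78897216385397, 'origin': array([ 0.89271148, -0.58205935,  0.70194045]), 'attitude': array([0.84974013, 0.23408088, 0.53030853])}
top {'vertical_fov': 47.11732812107361, 'cx': 248.25130796565844, 'cy': 194.29110273219243, 'origin': array([2.82992802e-01, 3.63377118e-04, 1.24011559e+00]), 'attitude': array([ 0.17662627, -0.18832176, -1.67285845])}
{'clock': 0.1, 'joints': array([-1.39706743,  0.47771795,  0.02235871,  1.55633541, -0.01147566,
        1.10930444, -0.08313767]), 'qvel': array([-0.00018331, -0.00363714,  0.00077206, -0.00065752,  0.00068767,
        0.00166162,  0.00076773]), 'tau': array([ 3.99740209e-03, -5.97762895e+01,  1.61337800e+00, -2.81953561e+01,
        1.27748805e-02,  5.09120160e-03,  1.49212082e-05]), 'tcp_pos': array([0.187614  , 0.64789702, 0.25543013]), 'orientation': array([-4.41252889e-01, -3.11036581e+00,  2.56767114e-03]), 'contact_force': array([-0.37562017, -1.19170464, -0.61774377]), 'moment': array([-0.06471407,  0.00500229, -0.02003936]), 'gripper_force': 0.0, 'grip_width': 0.085159022207466}
```

View pics/scene0.png

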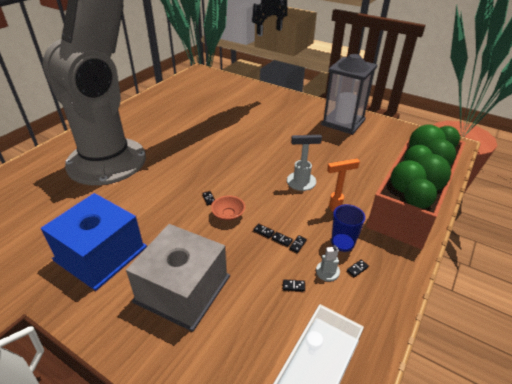

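View pics/top0.png

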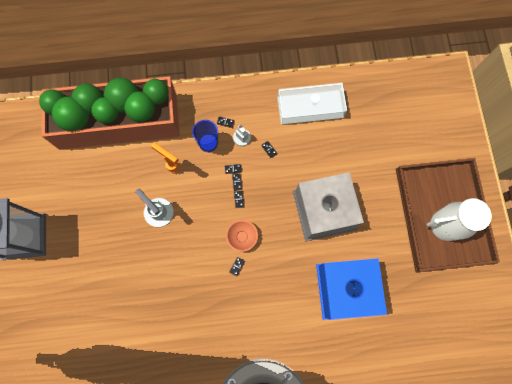

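The pictures show these candidates:
- **Key:** the dark T-key in its steel stand is at scene (306,140) and top (147,200). The orange look-alike is at scene (343,167) and top (165,155).
- **Foot:** the grey concrete foot is at scene (178,258) and top (330,203). The blue look-alike is at scene (91,222) and top (354,288).

I choose the dark key and the grey foot, and check them in one close crop.

```bash
cat >> h.py <<'E'
def cam(f):
    F=192/np.tan(np.radians(f["vertical_fov"]/2)); return F,R.from_rotvec(f["attitude"]).as_matrix(),f["origin"],f["cx"],f["cy"]
def ray(f,u,v,z):
    F,M,o,cx,cy=cam(f); d=M@np.array([(u-cx)/F,-(v-cy)/F,-1]); return o+d*(z-o[2])/d[2]
def proj(f,p):
    F,M,o,cx,cy=cam(f); q=M.T@(np.asarray(p,float)-o); return np.array([cx-F*q[0]/q[2],cy+F*q[1]/q[2]])
E
python3 - <<'E'
from h import *
S=np.load("scene0.npy",allow_pickle=True).item();T=np.load("top0.npy",allow_pickle=True).item()
def crop(f,x,y,w,h,k): return cv2.resize(f["frame"][y:y+h,x:x+w,::-1],None,fx=k,fy=k,interpolation=cv2.INTER_CUBIC)
a=crop(S,275,125,80,60,5);b=crop(T,120,180,80,60,5);c=crop(S,125,225,100,75,4);d=crop(T,285,165,100,75,4)
cv2.imwrite("pics/c1.png",np.vstack([np.hstack([a,b]),np.hstack([c,d])]))
print("handle top", ray(T,147,200,.15),ray(S,306,139,.15)); print("stand base",ray(T,159,213,.004),ray(S,302,182,.004))
print("bore",ray(T,330,203,.105),ray(S,178,258,.105)); print("base", ray(T,262,375,0))
E
```

```text
handle top [0.54969076 0.23523301 0.15      ] [0.55143068 0.22853142 0.15      ]
stand base [0.54360083 0.23475374 0.004     ] [0.55334836 0.2308063  0.004     ]
bore [ 0.49932685 -0.23393934  0.105     ] [ 0.50489506 -0.23550777  0.105     ]
base [ 0.08015491 -0.00729617  0.        ]
```

View pics/c1.png

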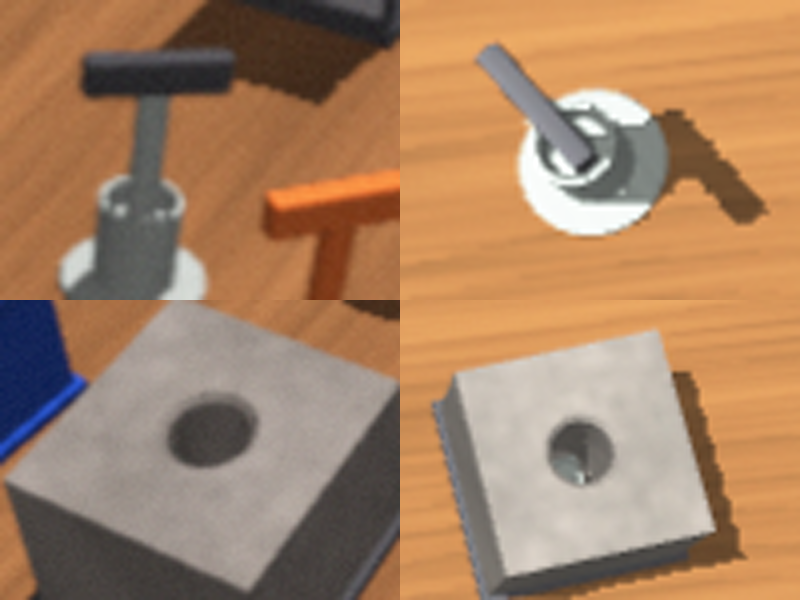

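The crop shows the dark key standing in the steel stand: its handle's top ends are at top-view (137.2,190.4) and (156.8,211.6). The grey foot's bore is at top (330,202.8) and scene (178,257.5). Both choices are right.

Run:
```python
from h import *
S=np.load("scene0.npy",allow_pickle=True).item();T=np.load("top0.npy",allow_pickle=True).item()
np.set_printoptions(precision=4,suppress=True)
b=lambda x,y:(120+(x-400)/5-.4,180+y/5-.4); d=lambda x,y:(285+(x-400)/4-.4,165+(y-300)/4-.4); c=lambda x,y:(125+x/4-.4,225+(y-300)/4-.4); a=lambda x,y:(275+x/5-.4,125+y/5-.4)
A,B=ray(T,*b(486,52),.154),ray(T,*b(584,158),.154); print("handle",A,B,(A+B)/2,np.linalg.norm(A-B),np.degrees(np.arctan2(*(B-A)[1::-1])))
A,B=ray(S,*a(84,54),.154),ray(S,*a(235,49),.154); print("handle S top edge",A,B,(A+B)/2,np.linalg.norm(A-B),np.degrees(np.arctan2(*(B-A)[1::-1])))
P=[ray(T,*d(*q),.105) for q in [(455,374),(658,330),(715,533),(503,577)]]; print("foot T",np.mean(P,0),[np.linalg.norm(P[i]-P[i-1]) for i in range(4)],P)
P=[ray(S,*c(*q),.105) for q in [(400,382),(248,590),(6,482)]];print("foot S",(P[0]+P[2])/2,[np.linalg.norm(P[i]-P[i-1]) for i in range(3)],P)
print("bore",ray(T,*d(580,451),.105),ray(S,*c(212,430),.105))
# stand rim (inner ring) z=.06 and plate
print("rim",ray(T,*b(582,140),.06),ray(S,*a(141,196),.06)); print("plate",ray(T,*b(593,162),.004))
o=telemetry.get_obs(); M=R.from_rotvec(o["orientation"]).as_matrix(); print(o["tcp_pos"]);print(M)
```

```text
handle [0.5776 0.2587 0.154 ] [0.5173 0.2125 0.154 ] [0.5474 0.2356 0.154 ] 0.07594030793257184 -142.56832008964372
handle S top edge [0.5136 0.2173 0.154 ] [0.5787 0.2658 0.154 ] [0.5461 0.2415 0.154 ] 0.08112633958146526 36.72108605615775
foot T [ 0.5003 -0.2348  0.105 ] [np.float64(0.1386106271104073), np.float64(0.13976365967638213), np.float64(0.14056843068584543), np.float64(0.1417644267102102)] [array([ 0.5622, -0.1585,  0.105 ]), array([ 0.5773, -0.2974,  0.105 ]), array([ 0.4375, -0.3122,  0.105 ]), array([ 0.4241, -0.171 ,  0.105 ])]
foot S [ 0.5019 -0.235   0.105 ] [np.float64(0.19589712739228626), np.float64(0.13914169284064215), np.float64(0.13715836761488798)] [array([ 0.5625, -0.1581,  0.105 ]), array([ 0.5775, -0.2964,  0.105 ]), array([ 0.4412, -0.3119,  0.105 ])]
bore [ 0.5012 -0.2332  0.105 ] [ 0.5027 -0.2342  0.105 ]
rim [0.5477 0.2313 0.06  ] [0.5456 0.2399 0.06  ]
plate [0.5468 0.2368 0.004 ]
[0.1876 0.6479 0.2554]
[[-0.9605  0.2781 -0.0003]
 [ 0.2781  0.9605 -0.0016]
 [-0.0001 -0.0016 -1.    ]]
```

```bash
cat >> h.py <<'E'
def go(p,yaw):
    "shares for a move from the measured pose to p with the tool down, its x at world angle yaw (deg)"
    o=telemetry.get_obs(); M=R.from_rotvec(o["orientation"]).as_matrix(); y=np.radians(yaw)
    x=np.array([np.cos(y),np.sin(y),0]); z=np.array([0,0,-1.]); G=np.c_[x,np.cross(z,x),z]
    print("shift",np.round(M.T@(np.array(p)-o["tcp_pos"])/.25,4),"turn",np.round(R.from_matrix(M.T@G).as_rotvec()/np.pi,4),
     "yaw now",np.degrees(np.arctan2(M[1,0],M[0,0])).round(2),"tcp",o["tcp_pos"].round(4),"t",o["clock"])
E
python3 - <<'E'
from h import *
S=np.load("scene0.npy",allow_pickle=True).item();T=np.load("top0.npy",allow_pickle=True).item()
print("lantern",ray(S,345,122,0),"orange",ray(T,166,156,.15)); go([.547,.236,.27],217.2)
E
```

```text
lantern [0.52571259 0.62658694 0.        ] orange [0.66118873 0.17940783 0.15      ]
shift [-1.8391 -1.1828 -0.0561] turn [-5.000e-04 -2.000e-04 -2.964e-01] yaw now 163.85 tcp [0.1876 0.6479 0.2554] t 0.1
```

Emit:
{"op": "apply_moves", "data": {
  "rows": [
    [[-0.92,-0.59,-0.06],[0,0,-0.1]],
    [[-0.92,-0.59,-0.06],[0,0,-0.15]],
    [[-0.92,-0.59,-0.06],[0,0,-0.15]],
    [[-0.92,-0.59,-0.06],[0,0,-0.15]],
    [[-0.92,-0.59,-0.06],[0,0,-0.15]],
    [[-0.92,-0.59,-0.06],[0,0,-0.15]],
    [[-0.92,-0.59,-0.06],[0,0,-0.15]]
  ],
  "jaw": 1,
  "newtons": 60
}}

```text
clock: 0.98
tcp_pos: [0.3664, 0.4438, 0.271]
orientation: [0.3, -3.126, -0.001]
contact_force: [-1.4, 0.8, 0.2]
grip_width: 0.0853
gripper_force: 0.0
```

Run:
```python
from h import *
go([.547,.236,.24],217.2); print(telemetry.get_obs()["joints"])
```

```text
shift [-0.5515 -0.9535  0.1233] turn [ 0.0002 -0.0002 -0.1458] yaw now -169.05 tcp [0.3664 0.4438 0.271 ] t 0.975
[-9.84410533e-01  3.00575942e-01 -5.21365026e-03  1.78218687e+00
  7.62632113e-04  1.05906798e+00  7.72214118e-01]
```

Emit:
{"op": "apply_moves", "data": {
  "rows": [
    [[-0.5515,-0.9535,0.123],[0,0,-0.08]],
    [[-0.5515,-0.9535,0.123],[0,0,-0.146]],
    [[-0.5515,-0.9535,0.123],[0,0,-0.146]],
    [[-0.5515,-0.9535,0.123],[0,0,-0.146]],
    [[-0.5515,-0.9535,0.123],[0,0,-0.146]],
    [[-0.5515,-0.9535,0.123],[0,0,-0.146]],
    [[-0.5515,-0.9535,0.123],[0,0,-0.146]]
  ]
}}

```text
clock: 1.85
tcp_pos: [0.5468, 0.2371, 0.2402]
orientation: [1.005, -2.976, -0.002]
contact_force: [0.3, -0.4, -0.3]
grip_width: 0.0854
gripper_force: 0.0
```

Run:
```python
from h import *
go([.547,.236,.160],217.2)
s=grab_frame("scene")["frame"][60:230,220:400,::-1];t=grab_frame("top")["frame"][110:280,60:240,::-1]
cv2.imwrite("pics/p1.png",cv2.resize(np.hstack([s,t]),None,fx=2.2,fy=2.2,interpolation=cv2.INTER_CUBIC))
```

```text
shift [ 0.0019 -0.0045  0.3209] turn [ 0.0004 -0.0001  0.0006] yaw now -142.68 tcp [0.5468 0.2371 0.2402] t 1.85
```

View pics/p1.png

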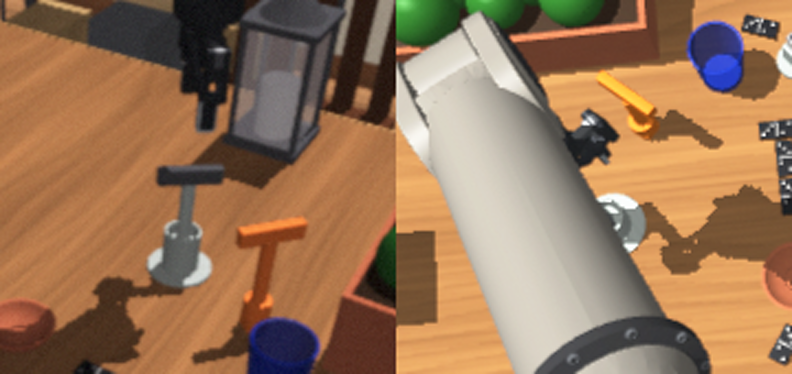

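Run:
```python
from h import *
S=np.load("scene0.npy",allow_pickle=True).item();T=np.load("top0.npy",allow_pickle=True).item()
c=np.array([.5468,.2371,.228]); y=np.array([.605,-.796,0])
for s in(-.048,0,.048): print(s,proj(S,c+s*y),(proj(S,c+s*y)-[220,60])*2.2)
print((proj(T,[.5468,.2371,.29])-[60,110])*2.2+[396,0], proj(S,[.547,.236,.154]))
```

```text
-0.048 [305.28928107 101.69851117] [187.63641836  91.73672458]
0 [308.87892672 110.60503816] [195.53363879 111.33108395]
0.048 [312.74719027 120.20286398] [204.0438186  132.44630076]
[554.01563126 171.32835172] [305.89745761 135.93156343]
```

The near fingertip shows at crop (205,128), and the calibration predicts (204,132). The handle centre is at (190,168), against a predicted (189,167). The jaws are aligned over the key, so I descend.

Emit:
{"op": "apply_moves", "data": {
  "rows": [
    [[0.002,-0.0045,0.15],[0,0,0]],
    [[0.002,-0.0045,0.25],[0,0,0]],
    [[0.002,-0.0045,0.3],[0,0,0]],
    [[0.002,-0.0045,0.322],[0,0,0]],
    [[0.002,-0.0045,0.322],[0,0,0]],
    [[0.002,-0.0045,0.322],[0,0,0]]
  ]
}}

```text
clock: 2.7
tcp_pos: [0.5487, 0.2337, 0.161]
orientation: [-1.0, 2.977, 0.0]
contact_force: [0.7, -0.1, -1.0]
grip_width: 0.0855
gripper_force: 0.0
```

Emit:
{"op": "apply_moves", "data": {
  "rows": [
    [[0,0,0],[0,0,0]],
    [[0,0,0],[0,0,0]],
    [[0,0,0],[0,0,0]],
    [[0,0,0],[0,0,0]],
    [[0,0,0],[0,0,0]],
    [[0,0,0],[0,0,0]],
    [[0,0,0],[0,0,0]],
    [[0,0,0],[0,0,0]]
  ],
  "jaw": -0.5,
  "newtons": 40
}}

```text
clock: 3.7
tcp_pos: [0.5482, 0.2334, 0.16]
orientation: [-1.0, 2.978, 0.0]
contact_force: [0.3, -0.1, 0.4]
grip_width: 0.0212
gripper_force: 0.0
```

Run:
```python
from h import *
go([.547,.236,.160],217.2);o=telemetry.get_obs();print({k:o[k] for k in("contact_force","moment","gripper_force","grip_width")})
```

```text
shift [-0.0024  0.0111  0.0001] turn [ 0.      0.     -0.0004] yaw now -142.87 tcp [0.5482 0.2334 0.16  ] t 3.7
{'contact_force': array([ 0.26382255, -0.07979691,  0.39948334]), 'moment': array([ 0.03034394, -0.04815952,  0.00910299]), 'gripper_force': 0.0, 'grip_width': 0.02115538381769562}
```

Emit:
{"op": "apply_moves", "data": {
  "rows": [
    [[-0.002,0.007,0],[0,0,0]],
    [[-0.002,0.007,0],[0,0,0]],
    [[-0.002,0.007,0],[0,0,0]],
    [[-0.002,0.007,0],[0,0,0]],
    [[-0.002,0.007,0],[0,0,0]],
    [[-0.002,0.007,0],[0,0,0]],
    [[-0.002,0.007,0],[0,0,0]]
  ],
  "jaw": -1,
  "newtons": 60
}}

```text
clock: 4.58
tcp_pos: [0.5476, 0.235, 0.1601]
orientation: [-1.0, 2.978, -0.0]
contact_force: [-0.7, -0.7, 2.8]
grip_width: 0.0127
gripper_force: 60.3
```

Emit:
{"op": "apply_moves", "data": {
  "rows": [
    [[0,0,-0.08],[0,0,0]],
    [[0,0,-0.2],[0,0,0]],
    [[0,0,-0.36],[0,0,0]],
    [[0,0,-0.54],[0,0,0]],
    [[0,0,-0.6],[0,0,0]],
    [[0,0,-0.6],[0,0,0]],
    [[0,0,-0.6],[0,0,0]],
    [[0,0,-0.6],[0,0,0]]
  ]
}}

```text
clock: 5.58
tcp_pos: [0.5467, 0.2347, 0.308]
orientation: [0.999, -2.975, 0.001]
contact_force: [0.9, -0.1, -3.1]
grip_width: 0.0126
gripper_force: 59.5
```

Run:
```python
from h import *
go([.5015,-.234,.310],187);o=telemetry.get_obs();print({k:o[k] for k in("contact_force","moment","gripper_force","grip_width","joints")})
for n in("scene","top"): np.save(n+"1.npy",grab_frame(n),allow_pickle=True)
s=np.load("scene1.npy",allow_pickle=True).item()["frame"][40:210,220:400,::-1]
cv2.imwrite("pics/p2.png",cv2.resize(s,None,fx=3,fy=3,interpolation=cv2.INTER_CUBIC))
```

```text
shift [ 1.2762 -1.3855 -0.0044] turn [-1.000e-04 -1.100e-03  1.674e-01] yaw now -142.86 tcp [0.5467 0.2347 0.308 ] t 5.575
{'contact_force': array([ 0.85877453, -0.06331549, -3.13653892]), 'moment': array([-0.00212176,  0.02245245, -0.04284457]), 'gripper_force': 59.53682899475098, 'grip_width': 0.01263504147365866, 'joints': array([-0.54727759,  0.30264021,  0.04666559,  1.69315103, -0.01528209,
        1.14958177,  1.72251854])}
```

View pics/p2.png

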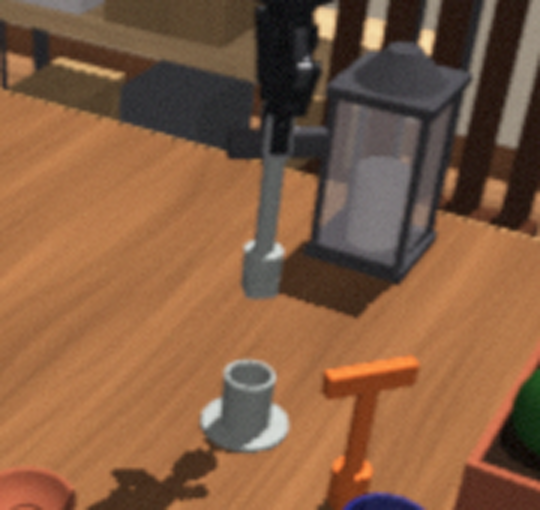

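The key hangs upright and centred below the jaws, with its lower end at crop (262,290). The stand is empty. Now I carry it to the foot.

Emit:
{"op": "apply_moves", "data": {
  "rows": [
    [[0.1,-0.11,0],[0,0,0]],
    [[0.25,-0.27,0],[0,0,0]],
    [[0.4,-0.43,0],[0,0,0]],
    [[0.54,-0.585,0],[0,0,0]],
    [[0.63,-0.685,0],[0,0,0]],
    [[0.64,-0.69,0],[0,0,0]],
    [[0.64,-0.69,0],[0,0,0]]
  ]
}}

```text
clock: 6.55
tcp_pos: [0.524, 0.0015, 0.3098]
orientation: [1.001, -2.978, -0.001]
contact_force: [-0.1, -0.1, -3.2]
grip_width: 0.0126
gripper_force: 59.5
```

Emit:
{"op": "apply_moves", "data": {
  "rows": [
    [[0.1,-0.11,0],[0,0,0.03]],
    [[0.25,-0.27,0],[0,0,0.07]],
    [[0.4,-0.43,0],[0,0,0.11]],
    [[0.54,-0.585,0],[0,0,0.15]],
    [[0.62,-0.675,0],[0,0,0.167]],
    [[0.64,-0.69,0],[0,0,0.167]],
    [[0.64,-0.69,0],[0,0,0.167]],
    [[0.64,-0.69,0],[0,0,0.167]]
  ]
}}

```text
clock: 7.55
tcp_pos: [0.5014, -0.2309, 0.3098]
orientation: [0.2, -3.135, -0.002]
contact_force: [-0.4, -0.7, -3.5]
grip_width: 0.0124
gripper_force: 59.5
```

Run:
```python
from h import *
go([.5015,-.234,.265],187);o=telemetry.get_obs();print({k:o[k] for k in("contact_force","moment","gripper_force","joints")})
for n in("scene","top"): np.save(n+"2.npy",grab_frame(n),allow_pickle=True)
S=np.load("scene2.npy",allow_pickle=True).item(); s=S["frame"][160:330,100:260,::-1]
print((proj(S,[*o["tcp_pos"][:2],.153])-[100,160])*3.5,(proj(S,[.5015,-.234,.105])-[100,160])*3.5)
t=np.load("top2.npy",allow_pickle=True).item()["frame"][120:290,260:420,::-1]
cv2.imwrite("pics/p3.png",cv2.resize(s,None,fx=3.5,fy=3.5,interpolation=cv2.INTER_CUBIC))
```

```text
shift [ 0.0012 -0.0124  0.1793] turn [ 0.0004 -0.      0.0016] yaw now -172.71 tcp [ 0.5014 -0.2309  0.3098] t 7.55
{'contact_force': array([-0.42167191, -0.66123892, -3.51906008]), 'moment': array([0.03262984, 0.03239462, 0.01599777]), 'gripper_force': 59.4791704416275, 'joints': array([ 3.08163140e-05,  2.29926477e-01,  3.82206444e-01,  1.80846060e+00,
       -9.55728264e-02,  1.12160584e+00,  2.11276261e+00])}
[263.49986452 277.35269562] [270.15666343 338.74028141]
```

View pics/p3.png

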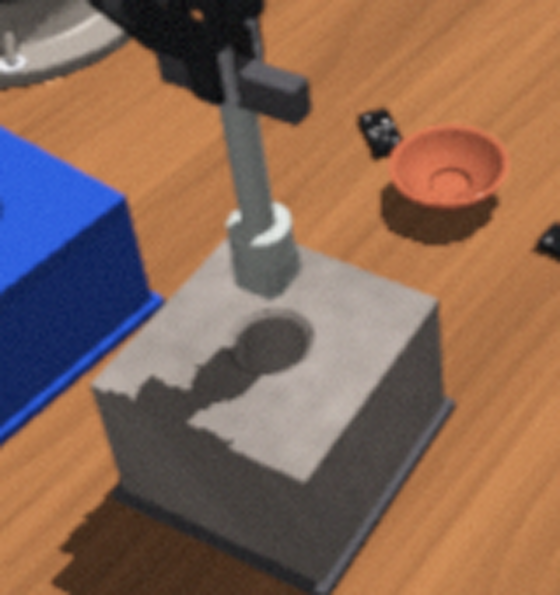

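The socket's lower end is centred at crop (267,283) and the bore's mouth at (274,342). Both sit about 1 px from their predictions. I apply the 3 mm sideways correction and enter the bore slowly.

Emit:
{"op": "apply_moves", "data": {
  "rows": [
    [[0.001,-0.012,0.05],[0,0,0.0]],
    [[0.001,-0.012,0.12],[0,0,0]],
    [[0.001,-0.012,0.17],[0,0,0]],
    [[0.001,-0.012,0.18],[0,0,0]],
    [[0.001,-0.012,0.18],[0,0,0]],
    [[0.001,-0.012,0.195],[0,0,0]],
    [[0.001,-0.012,0.21],[0,0,0]],
    [[0.001,-0.012,0.22],[0,0,0]],
    [[0.001,-0.012,0.22],[0,0,0]]
  ]
}}

```text
clock: 8.78
tcp_pos: [0.5007, -0.2361, 0.2548]
orientation: [0.194, -3.135, -0.0]
contact_force: [-0.3, 0.3, -3.0]
grip_width: 0.0127
gripper_force: 59.5
```

Run:
```python
from h import *
go([.5015,-.234,.220],187);o=telemetry.get_obs();print({k:o[k] for k in("contact_force","moment","gripper_force")})
```

```text
shift [-0.0043  0.0078  0.1393] turn [ 0.0001 -0.0001  0.0004] yaw now -172.93 tcp [ 0.5007 -0.2361  0.2548] t 8.775
{'contact_force': array([-0.33470708,  0.34691207, -3.00081372]), 'moment': array([-0.01896597,  0.04002728,  0.00935055]), 'gripper_force': 59.52979266643524}
```

Emit:
{"op": "apply_moves", "data": {
  "rows": [
    [[-0.002,0.004,0.02],[0,0,0.0]],
    [[-0.002,0.004,0.04],[0,0,0]],
    [[-0.002,0.004,0.06],[0,0,0]],
    [[-0.002,0.004,0.08],[0,0,0]],
    [[-0.002,0.004,0.1],[0,0,0]],
    [[-0.002,0.004,0.12],[0,0,0]],
    [[-0.002,0.004,0.14],[0,0,0]],
    [[-0.002,0.004,0.14],[0,0,0]]
  ]
}}

```text
clock: 9.78
tcp_pos: [0.5009, -0.235, 0.2196]
orientation: [0.194, -3.135, -0.001]
contact_force: [0.4, 0.2, -3.2]
grip_width: 0.0131
gripper_force: 59.5
```

```bash
cat >> h.py <<'E'
def st():
    go([.5015,-.234,.190],187);o=telemetry.get_obs();print(o["contact_force"].round(2),o["moment"].round(3),o["gripper_force"])
E
python3 -c "from h import *; st()"
```

```text
shift [-0.0029  0.0035  0.1182] turn [ 0.0001 -0.0003  0.0004] yaw now -172.93 tcp [ 0.5009 -0.235   0.2196] t 9.775
[ 0.4   0.15 -3.24] [ 0.04  -0.003  0.007] 59.48115348815918
```

Emit:
{"op": "apply_moves", "data": {
  "rows": [
    [[-0.001,0.002,0.02],[0,0,0.0]],
    [[-0.001,0.002,0.04],[0,0,0]],
    [[-0.001,0.002,0.06],[0,0,0]],
    [[-0.001,0.002,0.08],[0,0,0]],
    [[-0.001,0.002,0.092],[0,0,0]],
    [[-0.001,0.002,0.1],[0,0,0]],
    [[-0.001,0.002,0.1],[0,0,0]]
  ]
}}

```text
clock: 10.65
tcp_pos: [0.5013, -0.2346, 0.1949]
orientation: [0.194, -3.135, -0.0]
contact_force: [0.6, 0.1, -3.7]
grip_width: 0.0128
gripper_force: 59.5
```

```bash
python3 -c "from h import *; st()"
```

```text
shift [-0.001   0.0021  0.0197] turn [ 0.     -0.0001  0.0004] yaw now -172.93 tcp [ 0.5013 -0.2346  0.1949] t 10.65
[ 0.6   0.08 -3.69] [ 0.006  0.069 -0.026] 59.548137187957764
```

Emit:
{"op": "apply_moves", "data": {
  "rows": [
    [[0,0,0.006],[0,0,0.0]],
    [[0,0,0.012],[0,0,0]],
    [[0,0,0.018],[0,0,0]],
    [[0,0,0.02],[0,0,0]],
    [[0,0,0.02],[0,0,0]]
  ]
}}

```text
clock: 11.28
tcp_pos: [0.5014, -0.2346, 0.1901]
orientation: [-0.194, 3.135, -0.0]
contact_force: [-0.5, -0.9, -2.4]
grip_width: 0.0123
gripper_force: 59.6
```

```bash
python3 -c "from h import *; st()"
```

```text
shift [-0.0006  0.0024  0.0005] turn [-0.      0.      0.0004] yaw now -172.93 tcp [ 0.5014 -0.2346  0.1901] t 11.275
[-0.5  -0.92 -2.44] [-0.034  0.053  0.047] 59.64935481548309
```

Just touching. I go down slightly further.

Emit:
{"op": "apply_moves", "data": {
  "rows": [
    [[0,0,0.003],[0,0,0.0]],
    [[0,0,0.006],[0,0,0]],
    [[0,0,0.006],[0,0,0]],
    [[0,0,0.006],[0,0,0]]
  ]
}}

```text
clock: 11.78
tcp_pos: [0.5015, -0.2347, 0.1888]
orientation: [-0.194, 3.135, -0.0]
contact_force: [-0.7, 0.2, 0.8]
grip_width: 0.0123
gripper_force: 60.1
```

```bash
python3 -c "from h import *; st()"
```

```text
shift [-0.0002  0.0026 -0.005 ] turn [-0.0001  0.0001  0.0004] yaw now -172.93 tcp [ 0.5015 -0.2347  0.1888] t 11.775
[-0.65  0.15  0.83] [-0.054  0.16   0.008] 60.06457507610321
```

Contact is at key origin ≈ 33 mm, resting unengaged, as expected. I feel for the flats clockwise under a light press.

Emit:
{"op": "apply_moves", "data": {
  "rows": [
    [[0,0,0.003],[0,0,0.012]],
    [[0,0,0.004],[0,0,0.024]],
    [[0,0,0.004],[0,0,0.036]],
    [[0,0,0.004],[0,0,0.048]],
    [[0,0,0.004],[0,0,0.06]],
    [[0,0,0.004],[0,0,0.072]],
    [[0,0,0.004],[0,0,0.084]],
    [[0,0,0.004],[0,0,0.096]],
    [[0,0,0.004],[0,0,0.1]],
    [[0,0,0.004],[0,0,0.1]]
  ]
}}

```text
clock: 13.02
tcp_pos: [0.5014, -0.2346, 0.1876]
orientation: [0.299, 3.127, -0.0]
contact_force: [0.2, -2.0, 3.3]
grip_width: 0.0128
gripper_force: 60.4
```

```bash
python3 -c "from h import *; st()"
```

```text
shift [ 0.0001  0.0023 -0.0097] turn [-0.      0.     -0.0996] yaw now 169.07 tcp [ 0.5014 -0.2346  0.1876] t 13.025
[ 0.21 -2.03  3.3 ] [-0.537  0.094 -0.008] 60.370944142341614
```

Emit:
{"op": "apply_moves", "data": {
  "rows": [
    [[0,0,0],[0,0,0.012]],
    [[0,0,0],[0,0,0.024]],
    [[0,0,0],[0,0,0.036]],
    [[0,0,0],[0,0,0.048]],
    [[0,0,0],[0,0,0.06]],
    [[0,0,0],[0,0,0.072]],
    [[0,0,0],[0,0,0.084]],
    [[0,0,0],[0,0,0.09]],
    [[0,0,0],[0,0,0.09]]
  ]
}}

```text
clock: 14.15
tcp_pos: [0.5014, -0.2345, 0.1875]
orientation: [-0.737, -3.054, -0.0]
contact_force: [0.9, -1.5, 3.7]
grip_width: 0.0125
gripper_force: 60.4
```

```bash
python3 -c "from h import *; st()"
```

```text
shift [ 0.0005  0.0019 -0.0099] turn [ 0.     -0.     -0.1896] yaw now 152.87 tcp [ 0.5014 -0.2345  0.1875] t 14.15
[ 0.87 -1.48  3.65] [-0.322  0.127  0.084] 60.40914237499237
```

Emit:
{"op": "apply_moves", "data": {
  "rows": [
    [[0,0,0],[0,0,0.012]],
    [[0,0,0],[0,0,0.024]],
    [[0,0,0],[0,0,0.036]],
    [[0,0,0],[0,0,0.048]],
    [[0,0,0],[0,0,0.06]],
    [[0,0,0],[0,0,0.072]],
    [[0,0,0],[0,0,0.084]],
    [[0,0,0],[0,0,0.09]],
    [[0,0,0],[0,0,0.09]]
  ]
}}

```text
clock: 15.28
tcp_pos: [0.5014, -0.2345, 0.1875]
orientation: [-1.16, -2.92, 0.0]
contact_force: [0.3, -0.0, 4.3]
grip_width: 0.0129
gripper_force: 60.4
```

```bash
python3 -c "from h import *; st()"
```

```text
shift [ 0.001   0.0019 -0.01  ] turn [-0.     -0.     -0.2796] yaw now 136.67 tcp [ 0.5014 -0.2345  0.1875] t 15.275
[ 0.25 -0.04  4.29] [-0.219 -0.002  0.072] 60.42197942733765
```

Emit:
{"op": "apply_moves", "data": {
  "rows": [
    [[0,0,0],[0,0,0.012]],
    [[0,0,0],[0,0,0.024]],
    [[0,0,0],[0,0,0.036]],
    [[0,0,0],[0,0,0.048]],
    [[0,0,0],[0,0,0.06]],
    [[0,0,0],[0,0,0.072]],
    [[0,0,0],[0,0,0.084]],
    [[0,0,0],[0,0,0.09]],
    [[0,0,0],[0,0,0.09]]
  ]
}}

```text
clock: 16.4
tcp_pos: [0.5013, -0.2346, 0.1875]
orientation: [-1.56, -2.727, 0.0]
contact_force: [0.6, -0.5, 3.0]
grip_width: 0.0127
gripper_force: 60.4
```

```bash
python3 -c "from h import *; st()"
```

```text
shift [ 0.0016  0.0017 -0.01  ] turn [-0.     -0.     -0.3697] yaw now 120.46 tcp [ 0.5013 -0.2346  0.1875] t 16.4
[ 0.64 -0.45  2.97] [-0.252  0.052  0.044] 60.3825581073761
```

Emit:
{"op": "apply_moves", "data": {
  "rows": [
    [[0,0,0],[0,0,0.012]],
    [[0,0,0],[0,0,0.024]],
    [[0,0,0],[0,0,0.036]],
    [[0,0,0],[0,0,0.048]],
    [[0,0,0],[0,0,0.06]],
    [[0,0,0],[0,0,0.072]],
    [[0,0,0],[0,0,0.084]],
    [[0,0,0],[0,0,0.09]],
    [[0,0,0],[0,0,0.09]]
  ]
}}

```text
clock: 17.52
tcp_pos: [0.5012, -0.2346, 0.1874]
orientation: [-1.928, -2.48, 0.0]
contact_force: [0.3, -1.2, 2.5]
grip_width: 0.0127
gripper_force: 60.3
```

```bash
python3 -c "from h import *; st()"
```

```text
shift [ 0.0019  0.0018 -0.0103] turn [-1.000e-04 -1.000e-04 -4.597e-01] yaw now 104.26 tcp [ 0.5012 -0.2346  0.1874] t 17.525
[ 0.28 -1.16  2.49] [-0.325  0.246  0.048] 60.29511272907257
```

Emit:
{"op": "apply_moves", "data": {
  "rows": [
    [[0,0,0],[0,0,0.012]],
    [[0,0,0],[0,0,0.024]],
    [[0,0,0],[0,0,0.036]],
    [[0,0,0],[0,0,0.048]],
    [[0,0,0],[0,0,0.06]],
    [[0,0,0],[0,0,0.06]]
  ]
}}

```text
clock: 18.27
tcp_pos: [0.5011, -0.2343, 0.1873]
orientation: [-2.153, -2.287, 0.001]
contact_force: [-1.0, 0.6, -4.3]
grip_width: 0.0126
gripper_force: 59.4
```

```bash
python3 -c "from h import *; st()"
```

```text
shift [ 0.0009  0.0018 -0.0109] turn [-1.000e-04 -3.000e-04 -5.197e-01] yaw now 93.45 tcp [ 0.5011 -0.2343  0.1873] t 18.275
[-1.01  0.61 -4.31] [ 0.143  0.226 -0.003] 59.43432033061981
```

It dropped: the contact is gone at yaw 93.5°. I lower the key over the nut.

Emit:
{"op": "apply_moves", "data": {
  "rows": [
    [[0,0,0.006],[0,0,0]],
    [[0,0,0.012],[0,0,0]],
    [[0,0,0.018],[0,0,0]],
    [[0,0,0.024],[0,0,0]],
    [[0,0,0.03],[0,0,0]],
    [[0,0,0.036],[0,0,0]],
    [[0,0,0.036],[0,0,0]]
  ]
}}

```text
clock: 19.15
tcp_pos: [0.5013, -0.2345, 0.1784]
orientation: [-2.153, -2.288, 0.0]
contact_force: [-1.2, 1.5, -2.9]
grip_width: 0.0128
gripper_force: 59.6
```

```bash
python3 -c "from h import *; st()"
```

```text
shift [ 0.0019  0.001  -0.0465] turn [-0.000e+00 -1.000e-04 -5.196e-01] yaw now 93.47 tcp [ 0.5013 -0.2345  0.1784] t 19.15
[-1.21  1.5  -2.91] [ 0.377  0.411 -0.008] 59.608359932899475
```

Emit:
{"op": "apply_moves", "data": {
  "rows": [
    [[0,0,0.004],[0,0,0]],
    [[0,0,0.008],[0,0,0]],
    [[0,0,0.012],[0,0,0]],
    [[0,0,0.012],[0,0,0]]
  ]
}}

```text
clock: 19.65
tcp_pos: [0.5014, -0.2346, 0.1756]
orientation: [2.153, 2.288, 0.0]
contact_force: [-1.8, 0.6, -0.7]
grip_width: 0.0124
gripper_force: 59.8
```

```bash
python3 -c "from h import *; st()"
```

```text
shift [ 0.0023  0.0006 -0.0577] turn [ 0.      0.     -0.5196] yaw now 93.47 tcp [ 0.5014 -0.2346  0.1756] t 19.65
[-1.84  0.59 -0.67] [0.372 0.608 0.077] 59.76879358291626
```

Seated with the key origin at about 19.5 mm. Now I tighten clockwise and watch the moment about z.

Emit:
{"op": "apply_moves", "data": {
  "rows": [
    [[0,0,0],[0,0,0.015]],
    [[0,0,0],[0,0,0.03]],
    [[0,0,0],[0,0,0.045]],
    [[0,0,0],[0,0,0.06]],
    [[0,0,0],[0,0,0.075]],
    [[0,0,0],[0,0,0.09]],
    [[0,0,0],[0,0,0.1]],
    [[0,0,0],[0,0,0.1]]
  ]
}}

```text
clock: 20.65
tcp_pos: [0.5015, -0.2344, 0.1755]
orientation: [-2.484, -1.923, -0.0]
contact_force: [-1.5, 0.7, -1.1]
grip_width: 0.0125
gripper_force: 59.7
```

```bash
python3 -c "from h import *; st()"
```

```text
shift [ 0.0015 -0.0002 -0.0578] turn [ 0.     -0.     -0.6194] yaw now 75.5 tcp [ 0.5015 -0.2344  0.1755] t 20.65
[-1.54  0.74 -1.12] [0.606 0.493 0.102] 59.69352900981903
```

Emit:
{"op": "apply_moves", "data": {
  "rows": [
    [[0,0,0],[0,0,0.015]],
    [[0,0,0],[0,0,0.03]],
    [[0,0,0],[0,0,0.045]],
    [[0,0,0],[0,0,0.06]],
    [[0,0,0],[0,0,0.075]],
    [[0,0,0],[0,0,0.08]],
    [[0,0,0],[0,0,0.08]]
  ]
}}

```text
clock: 21.52
tcp_pos: [0.5016, -0.2344, 0.1756]
orientation: [2.705, 1.598, 0.001]
contact_force: [-0.7, 2.8, -1.3]
grip_width: 0.0126
gripper_force: 59.8
```

```bash
python3 -c "from h import *; st()"
```

```text
shift [ 0.0014 -0.0012 -0.0576] turn [ 1.000e-04  1.000e-04 -6.993e-01] yaw now 61.13 tcp [ 0.5016 -0.2344  0.1756] t 21.525
[-0.73  2.85 -1.32] [0.702 0.173 0.141] 59.75337624549866
```

Emit:
{"op": "apply_moves", "data": {
  "rows": [
    [[0,0,0],[0,0,0.015]],
    [[0,0,0],[0,0,0.03]],
    [[0,0,0],[0,0,0.045]],
    [[0,0,0],[0,0,0.045]]
  ]
}}

```text
clock: 22.02
tcp_pos: [0.5017, -0.2345, 0.1756]
orientation: [2.811, 1.403, 0.001]
contact_force: [-0.1, 1.5, -2.2]
grip_width: 0.0128
gripper_force: 59.8
```

```bash
python3 -c "from h import *; st()"
```

```text
shift [ 0.0011 -0.0017 -0.0575] turn [ 2.000e-04  1.000e-04 -7.442e-01] yaw now 53.04 tcp [ 0.5017 -0.2345  0.1756] t 22.025
[-0.1   1.47 -2.18] [0.771 0.064 0.132] 59.763343334198
```

Emit:
{"op": "apply_moves", "data": {
  "rows": [
    [[0,0,0],[0,0,0.015]],
    [[0,0,0],[0,0,0.03]],
    [[0,0,0],[0,0,0.04]],
    [[0,0,0],[0,0,0.04]]
  ]
}}

```text
clock: 22.52
tcp_pos: [0.5017, -0.2345, 0.1756]
orientation: [2.893, 1.223, 0.0]
contact_force: [0.4, 2.0, -1.1]
grip_width: 0.0128
gripper_force: 59.8
```

```bash
python3 -c "from h import *; st()"
```

```text
shift [ 0.001  -0.0018 -0.0575] turn [ 1.000e-04  1.000e-04 -7.842e-01] yaw now 45.84 tcp [ 0.5017 -0.2345  0.1756] t 22.525
[ 0.37  1.95 -1.11] [ 0.761 -0.181  0.236] 59.770002365112305
```

Emit:
{"op": "apply_moves", "data": {
  "rows": [
    [[0,0,0],[0,0,0.01]],
    [[0,0,0],[0,0,0.02]],
    [[0,0,0],[0,0,0.02]]
  ]
}}

```text
clock: 22.9
tcp_pos: [0.5016, -0.2345, 0.1756]
orientation: [2.931, 1.13, 0.0]
contact_force: [-0.1, 2.3, -0.5]
grip_width: 0.0124
gripper_force: 59.8
```

```bash
python3 -c "from h import *; st()"
```

```text
shift [ 0.0012 -0.0018 -0.0576] turn [ 0.000e+00  1.000e-04 -8.046e-01] yaw now 42.17 tcp [ 0.5016 -0.2345  0.1756] t 22.9
[-0.1   2.28 -0.55] [ 0.778 -0.308  0.368] 59.82130229473114
```

Emit:
{"op": "apply_moves", "data": {
  "rows": [
    [[0,0,0],[0,0,0.01]],
    [[0,0,0],[0,0,0.018]],
    [[0,0,0],[0,0,0.018]],
    [[0,0,0],[0,0,0.018]],
    [[0,0,0],[0,0,0.018]]
  ]
}}

```text
clock: 23.52
tcp_pos: [0.5015, -0.2346, 0.1756]
orientation: [2.962, 1.047, 0.0]
contact_force: [1.2, 1.3, -0.5]
grip_width: 0.0127
gripper_force: 59.9
```

```bash
python3 -c "from h import *; st()"
```

```text
shift [ 0.0016 -0.0016 -0.0577] turn [ 1.000e-04  0.000e+00 -8.225e-01] yaw now 38.94 tcp [ 0.5015 -0.2346  0.1756] t 23.525
[ 1.2   1.31 -0.49] [ 0.737 -0.467  0.512] 59.876012206077576
```

Wound to about 0.51 N m (washer ≈ 0.17) and held. I ease the torque off, then let go.

Emit:
{"op": "apply_moves", "data": {
  "rows": [
    [[0,0,0],[0,0,-0.01]],
    [[0,0,0],[0,0,-0.02]],
    [[0,0,0],[0,0,-0.03]],
    [[0,0,0],[0,0,-0.04]],
    [[0,0,0],[0,0,-0.045]],
    [[0,0,0],[0,0,-0.045]]
  ]
}}

```text
clock: 24.28
tcp_pos: [0.5013, -0.2346, 0.1755]
orientation: [-2.881, -1.253, -0.0]
contact_force: [1.4, 1.8, -0.8]
grip_width: 0.0124
gripper_force: 59.8
```

Emit:
{"op": "apply_moves", "data": {
  "rows": [
    [[0,0,0],[0,0,0]],
    [[0,0,0],[0,0,0]],
    [[0,0,0],[0,0,0]],
    [[0,0,0],[0,0,0]],
    [[0,0,0],[0,0,0]],
    [[0,0,0],[0,0,0]]
  ],
  "jaw": 0.2
}}

```text
clock: 25.02
tcp_pos: [0.5013, -0.2346, 0.1755]
orientation: [-2.881, -1.254, 0.0]
contact_force: [-0.3, -0.1, -0.3]
grip_width: 0.0515
gripper_force: 0.0
```

Run:
```python
from h import *
st()
S=grab_frame("scene");T=grab_frame("top")
s=S["frame"][120:320,80:280,::-1];t=T["frame"][100:300,240:440,::-1]
cv2.imwrite("pics/p4.png",cv2.resize(np.hstack([s,t]),None,fx=2,fy=2,interpolation=cv2.INTER_CUBIC))
```

```text
shift [ 0.0021 -0.0011 -0.0579] turn [-0.     -0.     -0.7776] yaw now 47.03 tcp [ 0.5013 -0.2346  0.1755] t 25.025
[-0.27 -0.06 -0.28] [-0.005 -0.001  0.008] 0.0
```

View pics/p4.png

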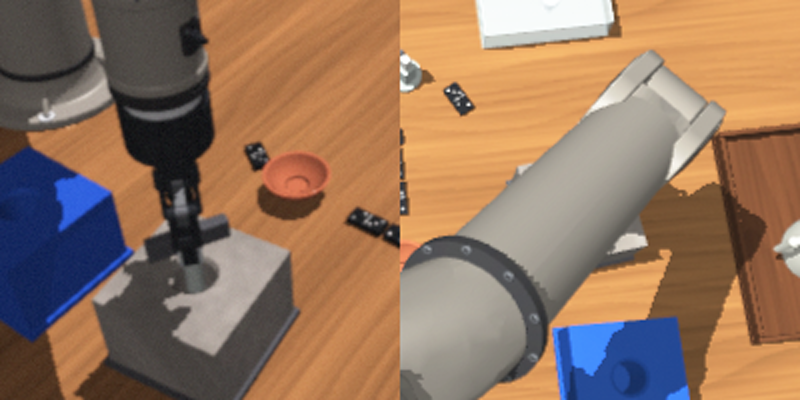

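The key stands in the bore with its handle at crop (188,238), and the open jaws carry no force. I back straight up.

Emit:
{"op": "apply_moves", "data": {
  "rows": [
    [[0,0,-0.05],[0,0,0]],
    [[0,0,-0.12],[0,0,0]],
    [[0,0,-0.25],[0,0,0]],
    [[0,0,-0.4],[0,0,0]],
    [[0,0,-0.5],[0,0,0]],
    [[0,0,-0.5],[0,0,0]],
    [[0,0,-0.5],[0,0,0]]
  ]
}}

```text
clock: 26.0
tcp_pos: [0.5011, -0.2343, 0.3004]
orientation: [-2.88, -1.254, -0.0]
contact_force: [-0.9, 0.5, -1.1]
grip_width: 0.051
gripper_force: 0.0
```

Run:
```python
from h import *
st()
S=grab_frame("scene"); s=S["frame"][150:320,80:280,::-1]
c=[.5015,-.234]; print([((proj(S,[*c,z])-[80,150])*3).round(1) for z in(.105,.17)])
cv2.imwrite("pics/p5.png",cv2.resize(s,None,fx=3,fy=3,interpolation=cv2.INTER_CUBIC))
```

```text
shift [0.0016 0.0006 0.4418] turn [ 1.000e-04 -2.000e-04 -7.775e-01] yaw now 47.05 tcp [ 0.5011 -0.2343  0.3004] t 26.0
[-0.87  0.52 -1.11] [-0.012  0.024 -0.042] 0.0
[array([291.6, 320.3]), array([279.4, 252.2])]
```

View pics/p5.png

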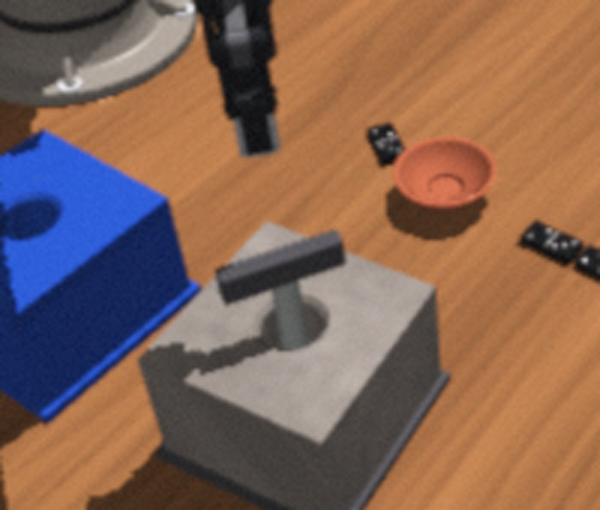

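The key stands upright. Its handle's top centre is at crop (281,257), and the prediction for a fully seated key is (279,252). The gripper is clear, so I hand in.

```bash
python3 -c "from h import *; print(job.hand_in())"
```

```text
the job is handed in; nothing more can be done
None
```

The job is handed in but returned no verdict: by wrist force and camera, the nut is at its stop at about 0.5 N m (washer about 0.17 rad), and the key stands upright on it, released, at about 26 s; I saw nothing else disturbed.

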